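Topple the labelled carton into the scan area and trigger the scanner

TASK

Lay down the tall carton that stands on end on the packing bench: push it high up on its labelled side, which faces away from the taped scan area, so that it topples over and lies flat, label up, within that area (lying on the tape is fine, sticking out past it is not). Then press the button on the trigger box fully down to have it scanned, and let go of it. Only push and press: do not grip, lift or carry anything, do not press the button before the carton lies there, and leave the tape roll, the small carton and the scanner as they are.

Things in the scene. Friction and masses are not known exactly. Their poses are not given: they have to be found in the camera images.
- scan_area: Rectangle of 20 mm wide black tape stuck flat on the light wooden bench (no height), 300 x 230 mm over the tape's outer edges, 260 x 190 mm inside it. Origin at its centre on the bench top, x along its long side, pointing away from the end where the carton stands; y across, z up.
- carton: Plain brown rigid carton 60 thick (x), 150 wide (y), 220 mm tall (z), 0.25-0.5 kg, evenly filled, standing across the near end of the scan area. Origin: centre of its underside as it stands, z up; -x is the broad face with the white barcode label, +x the bare broad face, which looks along the area. Pushed near the top (about 1 N) it tips over its lower +x edge, falls by itself past 15 degrees and lies 60 mm high, -x up.
- carton_foot_l (a point): Corner of the carton's bare +x face: lower as it stands, at +y (body coordinates 30, 75, 0 mm).
- carton_foot_r (a point): Corner of the carton's bare +x face: lower as it stands, at -y (30, -75, 0 mm).
- carton_head_l (a point): Corner of the carton's bare +x face: upper as it stands, at +y (30, 75, 220 mm).
- carton_head_r (a point): Corner of the carton's bare +x face: upper as it stands, at -y (30, -75, 220 mm).
- trigger_top (a point): Centre of the top of the trigger box's round black push button, 44 mm across, 52 mm above the bench. The grey box under it is 85 x 85 x 36 mm, fixed to the bench, on the left or the right of the scan area. The button goes straight down.
- trigger (a joint): How far the button is pressed: 0 up, 0.006 m fully down. Sprung: starts to give at about 1.5 N, fully down at 5 N, comes up when let go.
- tape_roll: Bystander: roll of brown packing tape lying flat, 102 mm across, 48 mm high, loose; on the side of the scan area where the trigger box is not. Origin at the centre of its underside.
- small_carton: Bystander: small plain carton, 65 x 90 x 120 mm high, standing loose to the right of the scan area. Origin at the centre of its underside.
- scanner: Bystander: barcode scanner with a grey head on a bent black post with a round base 110 mm across, 0.23 m tall, fixed to the bench on the left of the scan area, behind the place where the trigger box or tape roll is. Origin at the centre of its base on the bench; its nose points along its -x, towards the area, and reaches 70 mm out, 150 mm or more above the bench.
Things that resemble listed ones, but are neither listed nor needed, are in the scene too. What is shaped like the carton but green or orange is not meant.

How it is judged:
On the way, in this order (a step that is already met when the one before it is completed fails the run):
1. the carton lies flat, label up, at rest within the outer edges of the tape, touched by nothing but the bench (angle between carton's own x axis and vertical above 3.05 rad and x of carton_foot_l in the frame of scan_area between -0.153 and 0.153 m and y of carton_foot_l in the frame of scan_area between -0.118 and 0.118 m and x of carton_foot_r in the frame of scan_area between -0.153 and 0.153 m and y of carton_foot_r in the frame of scan_area between -0.118 and 0.118 m and x of carton_head_l in the frame of scan_area between -0.153 and 0.153 m and y of carton_head_l in the frame of scan_area between -0.118 and 0.118 m and x of carton_head_r in the frame of scan_area between -0.153 and 0.153 m and y of carton_head_r in the frame of scan_area between -0.118 and 0.118 m and linear speed of carton below 0.01 m/s and angular speed of carton below 0.05 rad/s and contact force between carton and the arm below 0.2 N and contact force between carton and the fingers below 0.2 N), for 0.2 s.
2. the trigger button is pressed down (value of joint trigger above 0.0045 m), for 0.05 s.
At the end, for the whole second after the job is handed in: The carton lies flat (within 5 degrees), label up and at rest, its whole outline within the outer edges of the tape (3 mm over is forgiven), and the button has been pressed at least 4.5 mm and is up again (angle between carton's own x axis and vertical above 3.05 rad and x of carton_foot_l in the frame of scan_area between -0.153 and 0.153 m and y of carton_foot_l in the frame of scan_area between -0.118 and 0.118 m and x of carton_foot_r in the frame of scan_area between -0.153 and 0.153 m and y of carton_foot_r in the frame of scan_area between -0.118 and 0.118 m and x of carton_head_l in the frame of scan_area between -0.153 and 0.153 m and y of carton_head_l in the frame of scan_area between -0.118 and 0.118 m and x of carton_head_r in the frame of scan_area between -0.153 and 0.153 m and y of carton_head_r in the frame of scan_area between -0.118 and 0.118 m and linear speed of carton below 0.01 m/s and angular speed of carton below 0.05 rad/s and value of joint trigger below 0.0015 m); the robot touches nothing.
It fails at once if the carton is lifted or carried: the edge it tips about leaves the bench by more than 30 mm (height (world z) of any of carton_foot_l, carton_foot_r above 0.03 m).
It fails at once if the carton is gripped or rammed: more than 30 N from the fingers (contact force between carton and the fingers above 30 N).
It fails at once if the button is pressed before the carton lies flat (value of joint trigger above 0.003 m and not (angle between carton's own x axis and vertical above 3.05 rad)).
It fails at once if the tape roll or the small carton is moved by more than 20 mm or tipped (distance of any of tape_roll, small_carton from where it was at the start of the episode above 0.02 m or angle between small_carton's own z axis and vertical above 0.3 rad).
It fails at once if the scanner is struck (over 3 N) (contact force between scanner and anything else above 3 N).
It also fails if it takes over 40 s, if anything falls off the work surface, if the arm or the gripper's body presses on something with over 40 N, if the wrist force passes 120 N, or if a joint passes its speed limit or range.

ROBOT

A 6-joint arm with a two-finger parallel gripper is mounted at the origin on the work surface. World frame = base frame: x ahead of the robot, y to its left, z up, the work surface at z = 0. Lengths are in m, angles in rad, forces in N, time in s.
With the tool pointing down it reaches from about 0.325 to 1 m from the base axis. Payload 5.1 kg.
Tool frame: the origin (TCP) lies midway between the tips of the shut fingers; the grasp point (between the pads) lies 19 mm behind it; z points along the fingers, y is the direction in which the jaws open and shut (so a half turn about z gives the same grasp; the last joint's range is limited). The gripper opens to 85 mm and grips with 20 to 120 N. Pads are 22 mm wide; open, the fingers measure 114 mm over their backs; the gripper's body (76 mm by 85 mm) begins 54 mm behind the grasp point. The pads swing forward as they close: fully open they stand 13 mm farther back than shut.
Start: joints at [-1.323, 0.124, 1.65, -0, 1.367, -0.083], TCP at [0.211, -0.615, 0.231] pointing down, gripper open.
Joint ranges: [-2.61, 2.61], [-1.02, 2.33], [0.03, 2.71], [-1.35, 4.49], [0.32, 2.68], [-2.91, 2.91]. Speed limits (rad/s): [2.57, 2.57, 3.14, 3.14, 3.14, 3.14].

INTERFACE

Orientations are given as a unit quaternion [w, x, y, z].
In Python, from station import bot gives the robot as it stands. The module is installed in compiled form; this text tells all that it offers.
- The arm moves only by the tool servo_tool, never from a script. Its argument "targets" is one flat list of numbers, 5 for each row, row after row: the closure, from -1 (fully open) to 1 (shut), so that 0 is half open, then the shift along the tool's x, y, z as a fraction of full scale, then the turn about the tool's z as a fraction of full scale. In form: [hand, tx, ty, tz, turn, hand, tx, ty, tz, turn, ...]. A call has exactly 5 rows; each row is the pose to reach, as a shift and turn from the pose commanded when the call began, along the tool's axes at that moment; what a row does not reach only later rows make up. Full scale, the value 1, is 750 mm for a shift and 2 rad for a turn. A row lasts 1/12 s, in which the tool goes at most 41.7 mm and 7.16 degrees, less where a joint would pass 70% of its speed; a pose out of reach is approached as far as the arm can. A call with a number of a shift or a turn outside -1 to 1 is refused whole. A call with a gripper value outside its range is refused whole. The fingers move at their own pace and stop on an object; the grip force is fixed at half the most. Time passes only in rows, so rows that repeat a pose let the fingers close, or fill a call up. It gives the time, the measured TCP pose, the force and the opening at its end, in the units of the state.
- bot.state(): the state, without advancing time (a new reading comes with each control period).
- bot.capture(name): name is "scene" or "side" or "wrist"; returns a dict with "img" (480x640x3 uint8, red, green, blue), "z_map" (480x640 float32, m along the optical axis (not along the pixel's ray), 0 where there is no reading), "K" (3x3 intrinsics, pixels), "k1" (the pictures are not rectified: a ray, as slopes to the right and down, at radius r is drawn at 1 + k1 r^2 times it, then the intrinsics apply), "extrinsics" (4x4, takes a point from world to camera coordinates); the wrist camera has in their place "T_tool_cam" (4x4, takes a point from camera to tool coordinates, whose origin is the TCP and whose axes are the flange's). Camera axes: x right, y down, z forward; pixel columns grow to the right and rows downward; lengths in m; the calibration is good to about 2 mm. A picture is of the moment at which its call begins: read the wrist's pose just before it.
- bot.job_done(): hands the job in, once; it reports no verdict.
Trained networks look in the newest picture that a camera, given by its name, has taken for a name from the list of things; names that differ only in an ending like _2 or _b are one class to them, and where a whole thing is asked for, a point or a joint stands for the part that bears it (a point fixed in the world has none). Each returns a list of dicts, best first, with "score" (0 to 1); they miss things now and then, are a little off and sometimes report something else, mostly with a low value. They report only what shows in the picture. A call takes as long as a camera call. They do not tell look-alikes from the thing itself.
- bot.spot_in(camera, query): "extent" ([centre column, centre row, width, height] in pixels, round what is visible of it).
- bot.trace(camera, query): "pixels" (480x640 bool, what is visible of it) and "extent" ([centre column, centre row, width, height] in pixels, round what is visible of it).
- bot.place_of(camera, query): "centre" ([column, row] in pixels: a listed point, or the origin of a listed thing).
The state is a dict: "time": time; "qpos": joint angles; "dq": joint speeds; "tau": joint torques, N m; "eef_pos": TCP position; "tcp_rot": TCP orientation; "force": force on the tool from outside, world axes, zero at the start; "torque": the same for the moment, N m; "opening": opening from 0.0 (shut) to 1.0 (fully open).
Only numpy, scipy, OpenCV 4.12 (cv2) and the standard library are available. Lean on these libraries where they do the work, as an engineer would, in place of code of your own. Each camera call takes 0.05 s, during which the arm holds its last target.

## Working session

There is one attempt and no reset: what is moved stays moved. The work goes in short steps, Python scripts to look and compute and a tool call to move; the robot and the scene stay as the last step left them, time stands still between calls to the robot, and variables do not carry over. Pictures are saved under pics/ and viewed, and the job is handed in when it is done.

Besides the shell and the picture viewer there is one more tool, called after "Request:" as name(argument=value, ...), one argument or row to a line, values as JSON. servo_tool: Moves the arm, as the interface text tells. Its arguments: {"type":"object","properties":{"targets":{"type":"array","items":{"type":"number","minimum":-1,"maximum":1}}},"required":["targets"]}

```bash
mkdir -p pics
cat > h.py <<'E'
import numpy as np, cv2
from station import bot
def und(c,px):
    K=c["K"];k1=c["k1"]
    d=np.array([(px[0]-K[0,2])/K[0,0],(px[1]-K[1,2])/K[1,1]]);s=d.copy()
    for _ in range(20): s=d/(1+k1*(s@s))
    return s
def ray(c,px):
    E=c["extrinsics"];s=und(c,px);R=E[:3,:3]
    return -R.T@E[:3,3], R.T@np.array([s[0],s[1],1.])
def onz(c,px,z):
    o,d=ray(c,px); return o+d*(z-o[2])/d[2]
def dep(c,px):
    o,d=ray(c,px); return o+d*c["z_map"][int(round(px[1])),int(round(px[0]))]
def proj(c,P):
    E=c["extrinsics"];p=E[:3,:3]@np.asarray(P)+E[:3,3];s=p[:2]/p[2];s=s*(1+c["k1"]*(s@s))
    return c["K"][0,0]*s[0]+c["K"][0,2],c["K"][1,1]*s[1]+c["K"][1,2]
E
cat > a.py <<'E'
from h import *
np.set_printoptions(precision=4,suppress=True)
for n in ["scene","side"]:
    c=bot.capture(n); cv2.imwrite(f"pics/{n}0.png",c["img"][:,:,::-1])
    import pickle; pickle.dump(c,open(f"{n}0.pkl","wb"))
    o,d=ray(c,(320,240)); print(n,"cam",o,d)
    for q in ["carton","scan_area","trigger_top","tape_roll","small_carton","scanner","carton_foot_l","carton_foot_r","carton_head_l","carton_head_r"]:
        print(q,[(np.round(r["centre"],0),round(r["score"],2)) for r in bot.place_of(n,q)][:4])
s=bot.state();print(s["time"],s["eef_pos"],s["tcp_rot"],s["force"])
E
python3 a.py
```

```text
scene cam [1.3074 0.5571 1.2672] [-0.5571 -0.3675 -0.7447]
carton [(array([348., 286.]), 0.98), (array([424., 265.]), 0.71), (array([300., 216.]), 0.7)]
scan_area []
trigger_top [(array([226., 212.]), 0.5), (array([355., 261.]), 0.4)]
tape_roll [(array([440., 335.]), 0.93)]
small_carton [(array([178., 265.]), 0.59)]
scanner [(array([405., 393.]), 0.6)]
carton_foot_l [(array([327., 225.]), 0.84), (array([322., 275.]), 0.76), (array([408., 286.]), 0.75), (array([352., 308.]), 0.74)]
carton_foot_r [(array([327., 225.]), 0.84), (array([322., 275.]), 0.76), (array([408., 286.]), 0.75), (array([352., 308.]), 0.74)]
carton_head_l [(array([324., 216.]), 0.9), (array([291., 146.]), 0.88), (array([357., 259.]), 0.83), (array([324., 168.]), 0.82)]
carton_head_r [(array([324., 216.]), 0.9), (array([291., 146.]), 0.88), (array([357., 259.]), 0.83), (array([324., 168.]), 0.82)]
side cam [ 0.4634 -0.9566  1.2721] [-0.0022  0.6725 -0.7403]
carton [(array([262., 226.]), 0.81), (array([324., 273.]), 0.78), (array([257., 357.]), 0.71)]
scan_area []
trigger_top [(array([309., 413.]), 0.54)]
tape_roll [(array([324., 196.]), 0.75), (array([324., 296.]), 0.63)]
small_carton [(array([415., 437.]), 0.74)]
scanner [(array([390., 197.]), 0.77)]
carton_foot_l [(array([232., 381.]), 0.95), (array([347., 258.]), 0.87), (array([324., 295.]), 0.84), (array([289., 229.]), 0.72)]
carton_foot_r [(array([232., 381.]), 0.95), (array([347., 258.]), 0.87), (array([324., 295.]), 0.84), (array([289., 229.]), 0.72)]
carton_head_l [(array([222., 329.]), 0.86), (array([227., 178.]), 0.76), (array([347., 197.]), 0.74), (array([286., 173.]), 0.66)]
carton_head_r [(array([222., 329.]), 0.86), (array([227., 178.]), 0.76), (array([347., 197.]), 0.74), (array([286., 173.]), 0.66)]
1.1 [ 0.2111 -0.6148  0.2313] [-0.      0.9864  0.1646 -0.    ] [-0.8037  0.8503 -0.7955]
```

View pics/scene0.png

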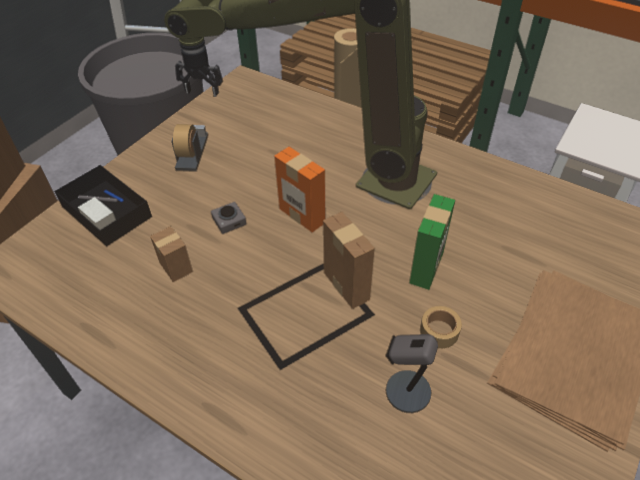

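View pics/side0.png

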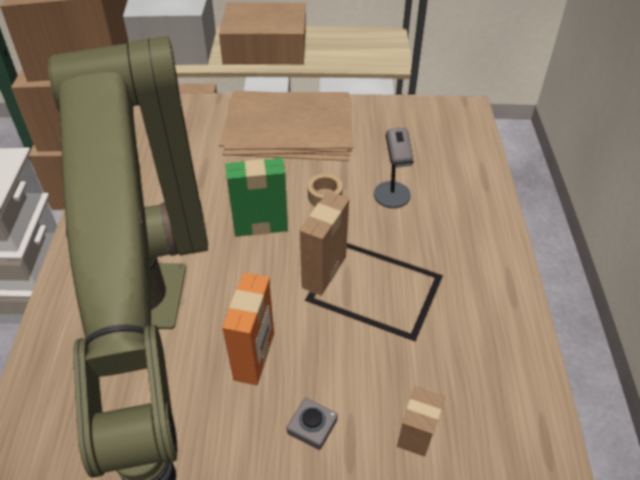

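Run:
```python
from h import *
import pickle
a=pickle.load(open("scene0.pkl","rb"))["img"][190:390,210:410];b=pickle.load(open("side0.pkl","rb"))["img"][180:360,270:470]
cv2.imwrite("pics/z1.png",cv2.resize(a,None,fx=3.0,fy=3,interpolation=cv2.INTER_CUBIC)[:,:,::-1])
cv2.imwrite("pics/z2.png",cv2.resize(b,None,fx=3.,fy=3,interpolation=cv2.INTER_CUBIC)[:,:,::-1])
```

```text
(no output)
```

View pics/z1.png

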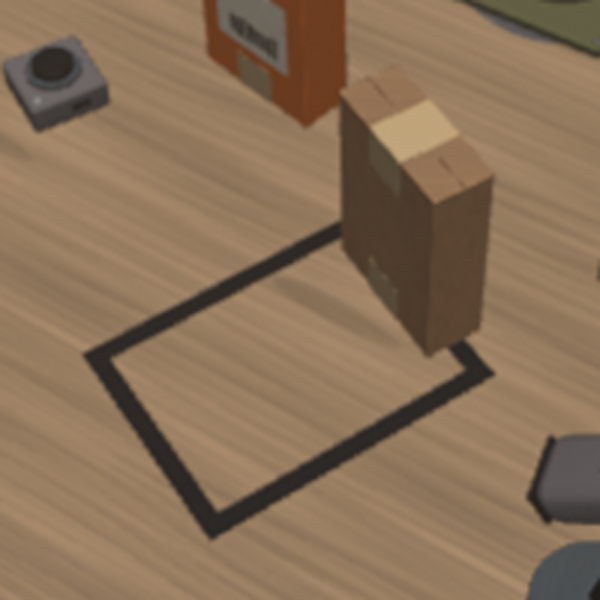

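View pics/z2.png

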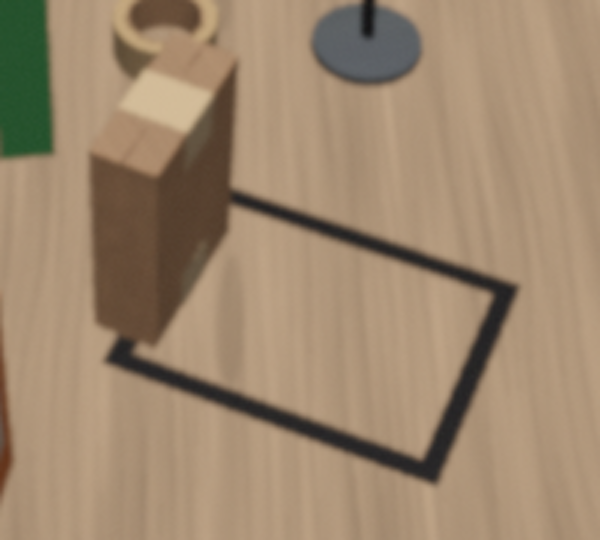

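```bash
cat > m.py <<'E'
from h import *
import pickle
from scipy.optimize import least_squares
np.set_printoptions(precision=4,suppress=True)
A=pickle.load(open("scene0.pkl","rb"));B=pickle.load(open("side0.pkl","rb"))
f=lambda z,ox,oy:np.array([(z[0]+.5)/3-.5+ox,(z[1]+.5)/3-.5+oy])
S=lambda *z:(A,f(z,210,190)); D=lambda *z:(B,f(z,270,180))
def pose(obs,x0,zfix=True):
    def pts(p,q):
        c,s=np.cos(p[2]),np.sin(p[2]); return np.array([p[0]+c*q[0]-s*q[1],p[1]+s*q[0]+c*q[1],q[2]])
    fun=lambda p:np.concatenate([np.array(proj(c,pts(p,q)))-px for (c,px),q in obs])
    r=least_squares(fun,x0); print("pose",r.x,"deg",np.degrees(r.x[2]),"rms px",np.sqrt(np.mean(r.fun**2)));print(r.fun.reshape(-1,2)); return r.x
# tape corners
for o in [S(83,355),S(212,540),S(495,373),D(518,286),D(435,484),D(104,360)]: print(onz(*o,0))
a=(.15,.115)
area=pose([(S(83,355),(.15,-.115,0)),(S(212,540),(.15,.115,0)),(S(495,373),(-.15,.115,0)),(D(518,286),(.15,.115,0)),(D(435,484),(.15,-.115,0)),(D(104,360),(-.15,-.115,0))],[.6,-.05,-.2])
car=pose([(S(340,93),(.03,-.075,.22)),(S(433,203),(.03,.075,.22)),(S(493,177),(-.03,.075,.22)),(S(393,65),(-.03,-.075,.22)),(S(343,250),(.03,-.075,0)),(S(430,357),(.03,.075,0)),(S(480,327),(-.03,.075,0)),
 (D(158,177),(.03,-.075,.22)),(D(238,60),(.03,.075,.22)),(D(155,345),(.03,-.075,0)),(D(228,232),(.03,.075,0)),(D(91,153),(-.03,-.075,.22)),(D(97,322),(-.03,-.075,0)),(D(178,35),(-.03,.075,.22))],[.45,0,-.2])
c,s=np.cos(area[2]),np.sin(area[2]);d=car[:2]-area[:2]
print("carton in area",c*d[0]+s*d[1],-s*d[0]+c*d[1],np.degrees(car[2]-area[2]))
for nm in [A,B]:pass
# trigger etc
for C,px in [(A,(228,212)),(B,(312.5,417))]: print("trig",dep(C,px),onz(C,px,.052))
for C,px in [(A,(172,235)),(B,(423,408))]: print("small",dep(C,px))
for C,px in [(A,(412,343)),(B,(400,145))]: print("scan head",dep(C,px))
for C,px in [(A,(408,392)),(B,(392,195))]: print("scan base",onz(C,px,0))
for C,px in [(A,(440,320)),(B,(325,186))]: print("roll",onz(C,px,.048))
for C,px in [(A,(299,162)),(B,(248,298))]: print("orange top",dep(C,px))
for C,px in [(A,(437,210)),(B,(256,174))]: print("green top",dep(C,px))
E
python3 m.py
```

```text
[ 0.6892 -0.1264  0.    ]
[0.7808 0.082  0.    ]
[0.5081 0.2017 0.    ]
[0.7843 0.0789 0.    ]
[ 0.6923 -0.1283  0.    ]
[ 0.4218 -0.0064  0.    ]
pose [ 0.6006  0.0373 -0.4141] deg -23.725896466709138 rms px 0.8239140834834384
[[-1.1109  0.3224]
 [-0.6976  1.0579]
 [ 0.1342  0.5759]
 [-0.1848 -0.9697]
 [-0.2855  0.0211]
 [-1.9134  0.3677]]
pose [ 0.4704  0.0867 -0.4502] deg -25.79318122843626 rms px 1.1907764153900682
[[-1.8752 -0.38  ]
 [-0.3252  0.57  ]
 [-0.1224 -0.7607]
 [-0.045   0.0682]
 [-1.8972  0.4332]
 [-1.7972  1.2792]
 [-0.3679  1.6489]
 [-0.3517 -0.8898]
 [ 0.211  -2.5447]
 [-0.0391  1.265 ]
 [ 0.2332 -0.8314]
 [-1.266  -1.4579]
 [-1.5479  0.6299]
 [-1.97   -1.8215]]
carton in area -0.1389893688978991 -0.0071667324447466235 -2.0672847617271217
trig [ 0.4495 -0.3419  0.0525] [ 0.4492 -0.3423  0.052 ]
trig [ 0.4486 -0.3567  0.0525] [ 0.4486 -0.3565  0.052 ]
small [ 0.6483 -0.3704  0.1176]
small [ 0.6744 -0.3676  0.1179]
scan head [0.67   0.3676 0.2196]
scan head [0.6722 0.3585 0.2081]
scan base [0.6659 0.3813 0.    ]
scan base [0.671  0.3821 0.    ]
roll [0.4659 0.3674 0.048 ]
roll [0.4723 0.3656 0.048 ]
orange top [ 0.3044 -0.1705  0.2212]
orange top [ 0.3104 -0.1698  0.2222]
green top [0.274  0.2443 0.2204]
green top [0.2963 0.2251 0.2171]
```

Request:
servo_tool(
  targets=[1, 0, 0, -0.05, 0.06, 1, 0, 0, -0.1, 0.12, 1, 0, 0, -0.14, 0.18, 1, 0, 0, -0.14, 0.24, 1, 0, 0, -0.14, 0.3],
)

```text
time: 1.52
eef_pos: [0.2114, -0.616, 0.3407]
tcp_rot: [0.003, 0.991, -0.137, 0.001]
force: [-0.4, 0.4, -0.7]
opening: 0.302
```

```bash
cat > go.py <<'E'
from h import *
import sys
from scipy.spatial.transform import Rotation as R
t=np.array([float(v) for v in sys.argv[1:4]]);yaw=float(sys.argv[4])
s=bot.state();q=s["tcp_rot"];r=R.from_quat([q[1],q[2],q[3],q[0]]).as_matrix()
d=r.T@(t-s["eef_pos"]);y=np.degrees(np.arctan2(r[1,0],r[0,0]))
print("t",s["time"],"pos",np.round(s["eef_pos"],4),"yaw",round(y,2),"zaxis",np.round(r[:,2],3),"F",np.round(s["force"],2),"op",s["opening"],"q",np.round(s["qpos"],2))
print("fr",np.round(d/.75,4),"turn",round(-np.radians(yaw-y)/2,4),"rows",np.linalg.norm(d)/.0417)
E
python3 go.py .375 .132 .34 -25.3
```

```text
t 1.5167 pos [ 0.2114 -0.616   0.3407] yaw -15.76 zaxis [ 0.002 -0.007 -1.   ] F [-0.43  0.36 -0.7 ] op 0.3016815876441591 q [-1.32  0.08  1.52  0.    1.54  0.52]
fr [-0.061  -1.019  -0.0053] turn 0.0832 rows 18.360579889708358
```

Request:
servo_tool(
  targets=[1, -0.003, -0.05, 0, 0.08, 1, -0.006, -0.1, 0, 0.08, 1, -0.009, -0.155, 0, 0.08, 1, -0.013, -0.21, 0, 0.08, 1, -0.016, -0.265, 0, 0.08],
)

```text
time: 1.93
eef_pos: [0.2523, -0.4182, 0.3361]
tcp_rot: [-0.0, 0.977, -0.213, 0.0]
force: [1.0, 1.0, 0.4]
opening: -0.002
```

```bash
python3 go.py .375 .132 .34 -25.3
```

```text
t 1.9333 pos [ 0.2523 -0.4182  0.3361] yaw -24.64 zaxis [ 0.  0. -1.] F [0.96 1.04 0.41] op -0.00236811913930954 q [-1.14 -0.29  1.86  0.    1.57  0.86]
fr [-0.1572 -0.7351 -0.005 ] turn 0.0058 rows 13.519478268484788
```

Request:
servo_tool(
  targets=[1, -0.011, -0.053, 0, 0.005, 1, -0.022, -0.106, 0, 0.005, 1, -0.034, -0.16, 0, 0.005, 1, -0.045, -0.212, 0, 0.005, 1, -0.056, -0.265, 0, 0.005],
)

```text
time: 2.35
eef_pos: [0.2967, -0.22, 0.3364]
tcp_rot: [0.0, 0.976, -0.218, 0.0]
force: [1.2, 0.3, -0.4]
opening: 0.001
```

Request:
servo_tool(
  targets=[1, -0.011, -0.053, 0, 0, 1, -0.022, -0.106, 0, 0, 1, -0.034, -0.16, 0, 0, 1, -0.045, -0.212, 0, 0, 1, -0.056, -0.265, 0, 0],
)

```text
time: 2.77
eef_pos: [0.3432, -0.0222, 0.3368]
tcp_rot: [0.0, 0.976, -0.218, 0.001]
force: [1.4, -0.6, 0.3]
opening: -0.002
```

```bash
python3 go.py .375 .132 .34 -25.3
```

```text
t 2.7667 pos [ 0.3432 -0.0222  0.3368] yaw -25.2 zaxis [ 0.002 -0.001 -1.   ] F [ 1.39 -0.56  0.26] op -0.0023999850083601328 q [-0.22 -0.65  2.11 -0.    1.69  1.79]
fr [-0.0491 -0.2041 -0.0043] turn 0.0009 rows 3.7755146067883962
```

Request:
servo_tool(
  targets=[1, -0.011, -0.051, 0, 0, 1, -0.022, -0.102, 0, 0, 1, -0.034, -0.153, 0, 0, 1, -0.049, -0.204, 0, 0, 1, -0.049, -0.204, 0, 0],
)

```text
time: 3.18
eef_pos: [0.3746, 0.1359, 0.3361]
tcp_rot: [-0.001, 0.977, -0.213, -0.001]
force: [-0.2, -0.9, -0.4]
opening: -0.0
```

```bash
python3 go.py .375 .132 .195 -25.3
python3 - <<'E'
from h import *
for n in ["wrist","side","scene"]:
    c=bot.capture(n); cv2.imwrite(f"pics/{n}1.png",c["img"][:,:,::-1])
    if n=="wrist": print(c["T_tool_cam"])
    import pickle; pickle.dump(c,open(f"{n}1.pkl","wb"))
E
```

```text
t 3.1833 pos [0.3746 0.1359 0.3361] yaw -24.6 zaxis [-0.001  0.003 -1.   ] F [-0.24 -0.85 -0.4 ] op -9.743408740314843e-05 q [ 0.21 -0.51  2.02  0.    1.63  2.21]
fr [0.0029 0.0049 0.1882] turn 0.0061 rows 3.385850174092507
[[ 2.17703365e-04 -9.54842452e-01 -2.97112510e-01  7.61195722e-02]
 [ 9.99999432e-01 -1.02150516e-04  1.06101521e-03  4.02392566e-04]
 [-1.04345256e-03 -2.97112572e-01  9.54841888e-01 -1.42778951e-01]
 [ 0.00000000e+00  0.00000000e+00  0.00000000e+00  1.00000000e+00]]
```

View pics/wrist1.png

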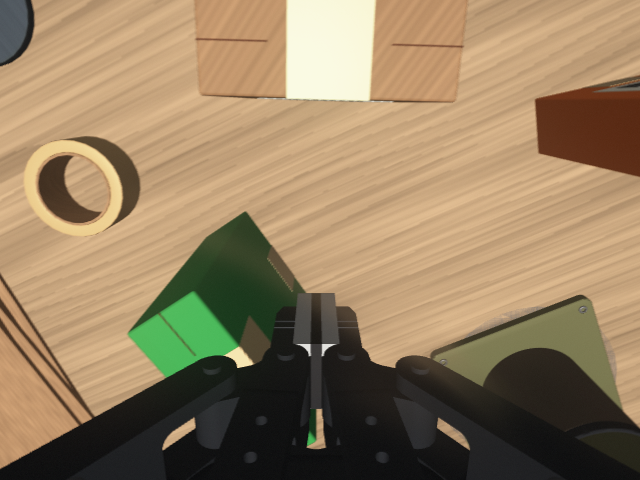

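View pics/side1.png

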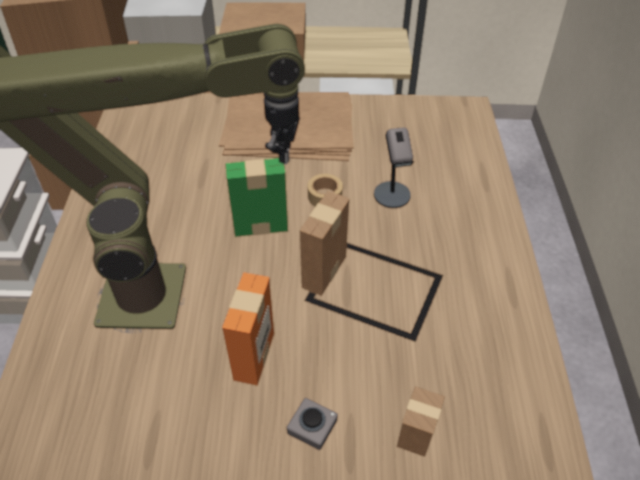

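Run:
```python
from h import *
import pickle
from scipy.spatial.transform import Rotation as R
s=bot.state();q=s["tcp_rot"];T=np.eye(4);T[:3,:3]=R.from_quat([q[1],q[2],q[3],q[0]]).as_matrix();T[:3,3]=s["eef_pos"]
print(T[:3,3])
c=pickle.load(open("wrist1.pkl","rb"));c["extrinsics"]=np.linalg.inv(T@c["T_tool_cam"])
a,b=onz(c,(199,95),.22),onz(c,(456,102),.22)
print(a,b,np.linalg.norm(a-b),(a+b)/2,np.degrees(np.arctan2(*(a-b)[1::-1]))-90)
print(dep(c,(300,95)))
n=b-a
for px in [(130,333),(193,293),(245,345),(241,342)]: print("green",onz(c,px,.22))
```

```text
[0.37502288 0.13039678 0.33630156]
[0.47624075 0.15709032 0.22      ] [0.40935748 0.02314903 0.22      ] 0.14971186285365876 [0.44279911 0.09011968 0.22      ] -26.535141936837164
[0.4513893  0.10397537 0.22022117]
green [0.36053427 0.2777947  0.22      ]
green [0.36836253 0.22327705 0.22      ]
green [0.31856419 0.21036297 0.22      ]
green [0.32184465 0.21176582 0.22      ]
```

Request:
servo_tool(
  targets=[1, 0, 0, 0.05, 0.005, 1, 0, 0, 0.1, 0.01, 1, 0, 0, 0.15, 0.01, 1, 0, 0, 0.188, 0.01, 1, 0, 0, 0.188, 0.01],
)

```text
time: 3.75
eef_pos: [0.3714, 0.1276, 0.1885]
tcp_rot: [0.003, 0.973, -0.229, -0.005]
force: [-0.7, -1.4, -1.2]
opening: -0.0
```

Request:
servo_tool(
  targets=[1, 0.02, 0, 0, 0, 1, 0.04, 0, 0, 0, 1, 0.058, 0, 0, 0, 1, 0.066, 0, 0, 0, 1, 0.072, 0, 0, 0],
)

```text
time: 4.17
eef_pos: [0.425, 0.105, 0.1973]
tcp_rot: [-0.0, 0.973, -0.229, 0.001]
force: [-0.1, 0.2, 1.0]
opening: 0.001
```

```bash
python3 go.py .4428 .0975 .195 -26
```

```text
t 4.1667 pos [0.425  0.105  0.1973] yaw -26.47 zaxis [ 0.002  0.    -1.   ] F [-0.09  0.2   1.02] op 0.0005628180669648157 q [ 0.12 -0.35  2.14 -0.    1.35  2.15]
fr [ 0.0256 -0.0017  0.0032] turn -0.0041 rows 0.4651510283906002
```

Request:
servo_tool(
  targets=[1, 0.007, 0, 0, 0, 1, 0.014, 0, 0, 0, 1, 0.02, 0, 0, 0, 1, 0.027, 0, 0, 0, 1, 0.033, 0, 0, 0],
)

```text
time: 4.58
eef_pos: [0.4461, 0.0951, 0.1954]
tcp_rot: [-0.0, 0.974, -0.227, -0.0]
force: [-1.3, 0.5, 0.1]
opening: 0.001
```

Request:
servo_tool(
  targets=[1, 0.006, 0, 0, 0, 1, 0.012, 0, 0, 0, 1, 0.018, 0, 0, 0, 1, 0.024, 0, 0, 0, 1, 0.03, 0, 0, 0],
)

```text
time: 5.0
eef_pos: [0.4664, 0.085, 0.1953]
tcp_rot: [0.0, 0.974, -0.228, -0.0]
force: [-0.3, -0.0, 0.4]
opening: 0.002
```

```bash
python3 go.py .4428 .0975 .195 -26
python3 - <<'E'
from h import *
c=bot.capture("side"); cv2.imwrite("pics/side2.png",c["img"][:,:,::-1])
E
```

```text
t 5.0 pos [0.4664 0.085  0.1953] yaw -26.31 zaxis [-0. -0. -1.] F [-0.32 -0.    0.39] op 0.002469720283977568 q [ 0.07 -0.25  2.07 -0.    1.32  2.1 ]
fr [-0.0355 -0.001   0.0004] turn -0.0027 rows 0.6394222689353135
```

View pics/side2.png

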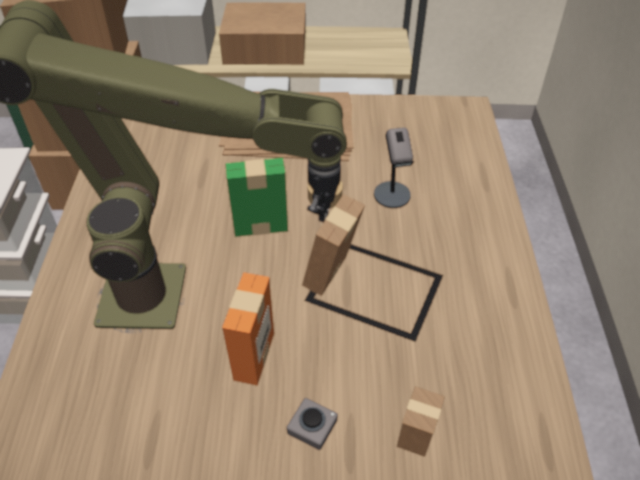

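Side view: the carton (330,245) is tilting about 10° towards the area, and its foot hasn't slid. I'll keep pushing at the same pace.

Request:
servo_tool(
  targets=[1, 0.006, 0, 0, 0, 1, 0.012, 0, 0, 0, 1, 0.018, 0, 0, 0, 1, 0.024, 0, 0, 0, 1, 0.03, 0, 0, 0],
)

```text
time: 5.47
eef_pos: [0.4866, 0.075, 0.1954]
tcp_rot: [0.0, 0.974, -0.228, 0.0]
force: [0.1, 1.0, 0.5]
opening: 0.001
```

Request:
servo_tool(
  targets=[1, 0.004, 0, 0, 0, 1, 0.004, 0, 0, 0, 1, 0.004, 0, 0, 0, 1, 0.004, 0, 0, 0, 1, 0.004, 0, 0, 0],
)

```text
time: 5.88
eef_pos: [0.4887, 0.074, 0.1953]
tcp_rot: [-0.0, 0.974, -0.228, -0.0]
force: [-0.3, 0.3, -0.7]
opening: 0.004
```

```bash
python3 go.py .4428 .0975 .195 -26
python3 - <<'E'
from h import *
c=bot.capture("side"); cv2.imwrite("pics/side3.png",c["img"][:,:,::-1])
E
```

```text
t 5.8833 pos [0.4887 0.074  0.1953] yaw -26.3 zaxis [-0.  0. -1.] F [-0.31  0.27 -0.67] op 0.003665519510363444 q [ 0.04 -0.2   2.03  0.    1.32  2.07]
fr [-0.0687 -0.001   0.0004] turn -0.0026 rows 1.2361793424813705
```

View pics/side3.png

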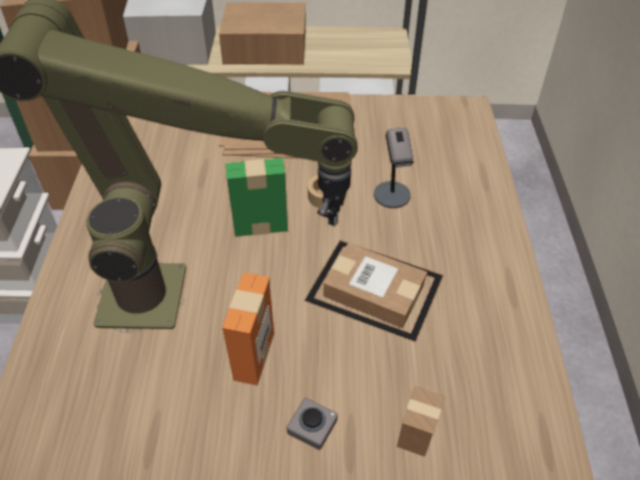

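```bash
python3 go.py .445 -.34 .26 -26.3
python3 - <<'E'
from h import *
c=bot.capture("scene"); cv2.imwrite("pics/scene3.png",cv2.resize(c["img"][180:400,200:420],None,fx=2.7,fy=2.7)[:,:,::-1])
E
```

```text
t 5.9333 pos [0.4887 0.074  0.1953] yaw -26.3 zaxis [-0.  0. -1.] F [-0.25 -0.5  -0.51] op -0.0010851493716870933 q [ 0.04 -0.2   2.03  0.    1.32  2.07]
fr [ 0.1924  0.5206 -0.0863] turn -0.0 rows 10.102639281657787
```

View pics/scene3.png

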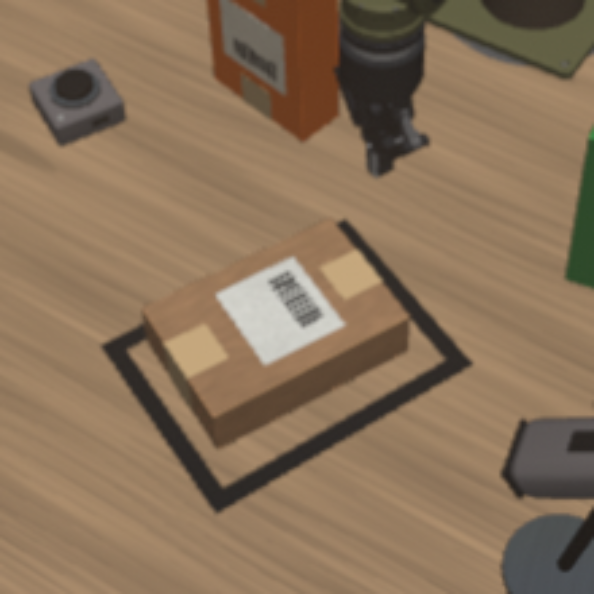

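Both views show the carton flat, label up, about 20 mm or more inside the outer tape edges. Next, up and across to the trigger box (scene crop at 75,90).

Request:
servo_tool(
  targets=[1, 0, 0, -0.05, 0, 1, 0.01, 0.03, -0.086, 0, 1, 0.025, 0.07, -0.086, 0, 1, 0.043, 0.12, -0.086, 0, 1, 0.062, 0.17, -0.086, 0],
)

```text
time: 6.4
eef_pos: [0.4739, -0.0619, 0.261]
tcp_rot: [0.0, 0.974, -0.226, 0.001]
force: [1.3, -0.2, -0.4]
opening: -0.007
```

Request:
servo_tool(
  targets=[1, 0.018, 0.05, 0, 0, 1, 0.036, 0.1, 0, 0, 1, 0.055, 0.15, 0, 0, 1, 0.074, 0.2, 0, 0, 1, 0.092, 0.25, 0, 0],
)

```text
time: 6.82
eef_pos: [0.4521, -0.2615, 0.2601]
tcp_rot: [0.0, 0.974, -0.228, 0.0]
force: [1.2, 1.4, 0.7]
opening: 0.002
```

```bash
python3 go.py .445 -.34 .26 -26.3
```

```text
t 6.8167 pos [ 0.4521 -0.2615  0.2601] yaw -26.32 zaxis [ 0.001 -0.    -1.   ] F [1.18 1.35 0.67] op 0.002080630134455843 q [-0.63 -0.18  1.9   0.    1.42  1.4 ]
fr [0.0379 0.098  0.0001] turn -0.0002 rows 1.8894159731634117
```

Request:
servo_tool(
  targets=[1, 0.018, 0.048, 0, 0, 1, 0.038, 0.1, 0, 0, 1, 0.038, 0.1, 0, 0, 1, 0.038, 0.1, 0, 0, 1, 0.038, 0.1, 0, 0],
)

```text
time: 7.23
eef_pos: [0.4449, -0.3393, 0.2596]
tcp_rot: [-0.0, 0.974, -0.228, -0.0]
force: [-0.2, 0.6, -0.0]
opening: 0.003
```

```bash
cat > w.py <<'E'
from h import *
import pickle
from scipy.spatial.transform import Rotation as R
s=bot.state();c=bot.capture("wrist")
q=s["tcp_rot"];T=np.eye(4);T[:3,:3]=R.from_quat([q[1],q[2],q[3],q[0]]).as_matrix();T[:3,3]=s["eef_pos"]
c["extrinsics"]=np.linalg.inv(T@c["T_tool_cam"])
print(T[:3,3],s["force"]); pickle.dump(c,open("w.pkl","wb")); cv2.imwrite("pics/wrist4.png",c["img"][:,:,::-1])
for r in bot.place_of("wrist","trigger_top"): print(r["centre"],r["score"],onz(c,r["centre"],.052),dep(c,r["centre"]))
print([proj(c,(x,-.35,.052)) for x in (.449,)])
for n in ["scene","side"]:
    d=bot.capture(n)
    for r in bot.trace(n,"trigger_top")[:2]:print(n,r["extent"],r["score"])
E
python3 w.py
```

```text
[ 0.44489734 -0.33931934  0.25955723] [-0.1747511   0.56116232 -0.0214806 ]
[334.0, 187.1] 0.56 [ 0.4455233  -0.35735424  0.052     ] [ 0.44562405 -0.35737846  0.05252308]
[(np.float64(324.27243041059927), np.float64(187.27197429530298))]
scene [228.2, 212.8, 10.7, 11.1] 0.63
side [311.0, 418.1, 21.8, 24.1] 0.53
```

View pics/wrist4.png

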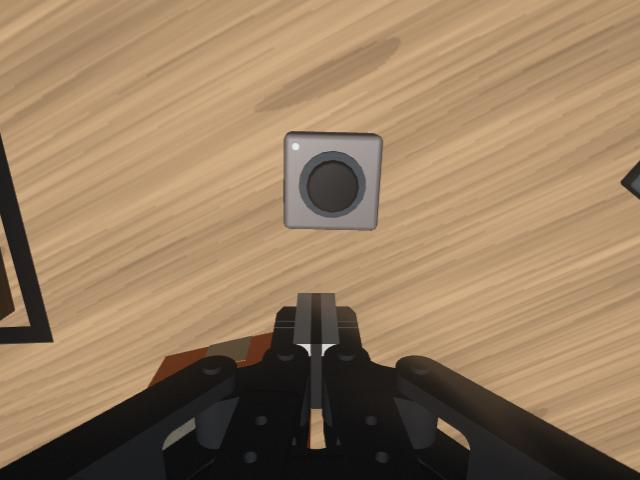

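```bash
python3 - <<'E'
from h import *
import pickle
c=pickle.load(open("w.pkl","rb"))
for u in range(290,385,6): print(u,np.round(dep(c,(u,186)),3))
E
python3 go.py .447 -.355 .07 -26.3
```

```text
290 [ 0.46  -0.323  0.036]
296 [ 0.458 -0.327  0.037]
302 [ 0.457 -0.333  0.042]
308 [ 0.456 -0.338  0.051]
314 [ 0.454 -0.343  0.053]
320 [ 0.451 -0.347  0.051]
326 [ 0.449 -0.352  0.052]
332 [ 0.447 -0.356  0.053]
338 [ 0.445 -0.361  0.051]
344 [ 0.443 -0.365  0.051]
350 [ 0.44  -0.37   0.051]
356 [ 0.438 -0.374  0.052]
362 [ 0.434 -0.379  0.042]
368 [ 0.43  -0.384  0.036]
374 [ 0.428 -0.388  0.036]
380 [ 0.417 -0.395 -0.001]
t 7.5333 pos [ 0.4454 -0.3385  0.2601] yaw -26.21 zaxis [ 0. -0. -1.] F [0.5  0.08 0.46] op 0.002322887981104755 q [-0.75 -0.09  1.82  0.    1.41  1.28]
fr [0.0115 0.0187 0.2534] turn 0.0008 rows 4.575086704391875
```

Request:
servo_tool(
  targets=[1, 0.011, 0.019, 0.05, 0, 1, 0.011, 0.019, 0.1, 0, 1, 0.011, 0.019, 0.15, 0, 1, 0.011, 0.019, 0.2, 0, 1, 0.011, 0.019, 0.25, 0],
)

```text
time: 7.95
eef_pos: [0.4464, -0.3554, 0.0711]
tcp_rot: [0.0, 0.974, -0.227, 0.001]
force: [0.5, -0.1, -0.2]
opening: -0.002
```

Request:
servo_tool(
  targets=[1, 0, 0, 0.005, 0, 1, 0, 0, 0.01, 0, 1, 0, 0, 0.015, 0, 1, 0, 0, 0.015, 0, 1, 0, 0, 0.015, 0],
)

```text
time: 8.37
eef_pos: [0.4476, -0.3572, 0.0639]
tcp_rot: [0.001, 0.974, -0.228, 0.002]
force: [0.3, 0.5, 0.1]
opening: -0.005
```

```bash
python3 go.py .447 -.355 .045 -26.3
```

```text
t 8.3667 pos [ 0.4476 -0.3572  0.0639] yaw -26.3 zaxis [ 0.003 -0.003 -1.   ] F [0.34 0.52 0.14] op -0.005090970081797564 q [-0.77  0.12  1.96  0.    1.06  1.26]
fr [-0.0021 -0.0023  0.0252] turn -0.0 rows 0.4565296512718092
```

Request:
servo_tool(
  targets=[1, 0, 0, 0.004, 0, 1, 0, 0, 0.008, 0, 1, 0, 0, 0.01, 0, 1, 0, 0, 0.012, 0, 1, 0, 0, 0.012, 0],
)

```text
time: 8.78
eef_pos: [0.4461, -0.356, 0.0519]
tcp_rot: [-0.0, 0.974, -0.228, -0.0]
force: [0.2, -0.4, 1.6]
opening: -0.001
```

Request:
servo_tool(
  targets=[1, 0, 0, 0.002, 0, 1, 0, 0, 0.004, 0, 1, 0, 0, 0.006, 0, 1, 0, 0, 0.006, 0, 1, 0, 0, 0.006, 0],
)

```text
time: 9.2
eef_pos: [0.4462, -0.3561, 0.0478]
tcp_rot: [0.0, 0.974, -0.228, 0.0]
force: [-0.8, 0.3, 4.0]
opening: 0.002
```

Request:
servo_tool(
  targets=[1, 0, 0, 0.002, 0, 1, 0, 0, 0.003, 0, 1, 0, 0, 0.004, 0, 1, 0, 0, 0.004, 0, 1, 0, 0, 0.004, 0],
)

```text
time: 9.62
eef_pos: [0.4462, -0.3561, 0.0459]
tcp_rot: [-0.0, 0.974, -0.228, -0.0]
force: [-4.7, 3.3, 10.4]
opening: 0.007
```

Request:
servo_tool(
  targets=[1, 0, 0, -0.01, 0, 1, 0, 0, -0.03, 0, 1, 0, 0, -0.07, 0, 1, 0, 0, -0.12, 0, 1, 0, 0, -0.17, 0],
)

```text
time: 10.03
eef_pos: [0.4453, -0.3552, 0.1717]
tcp_rot: [-0.001, 0.974, -0.228, -0.001]
force: [0.1, -0.3, 0.4]
opening: 0.001
```

Request:
servo_tool(
  targets=[1, 0, 0, -0.04, 0, 1, 0, 0, -0.08, 0, 1, 0, 0, -0.08, 0, 1, 0, 0, -0.08, 0, 1, 0, 0, -0.08, 0],
)

```text
time: 10.45
eef_pos: [0.4458, -0.3556, 0.2309]
tcp_rot: [-0.0, 0.974, -0.228, -0.001]
force: [1.2, 0.2, -0.2]
opening: -0.002
```

```bash
python3 w.py
python3 - <<'E'
from h import *
import pickle
c=pickle.load(open("w.pkl","rb"))
p=proj(c,(.446,-.356,.052)); print("button z",[np.round(dep(c,(p[0]+k,p[1])),4)[2] for k in (-12,-6,0,6,12)])
for n in ["side","scene"]:
    d=bot.capture(n);cv2.imwrite(f"pics/{n}5.png",d["img"][:,:,::-1]); pickle.dump(d,open(n+"5.pkl","wb"))
E
```

```text
[ 0.44575603 -0.35560997  0.23087247] [ 1.19831913  0.15898701 -0.20310933]
[317.6, 204.6] 0.82 [ 0.44502838 -0.3575755   0.052     ] [ 0.44506212 -0.3575913   0.05215739]
[(np.float64(306.5978973564563), np.float64(204.3451649618757))]
scene [228.6, 213.2, 11.1, 13.7] 0.53
side [312.0, 418.7, 21.4, 22.6] 0.83
button z [np.float64(0.0527), np.float64(0.0511), np.float64(0.0517), np.float64(0.0517), np.float64(0.0515)]
```

View pics/side5.png

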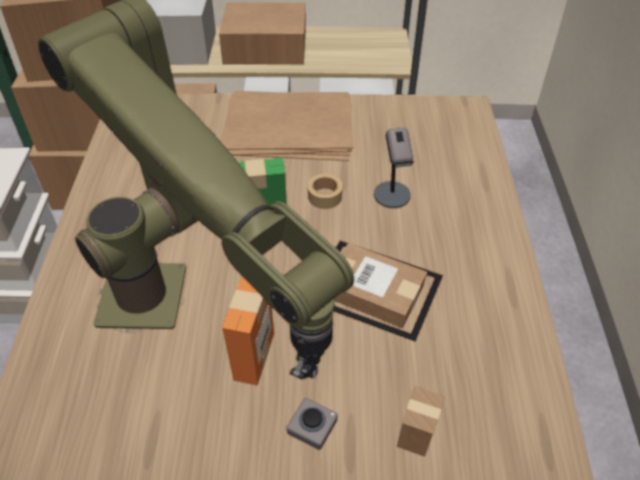

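```bash
python3 -c "
from station import bot
print(bot.job_done())"
```

```text
the job is handed in; nothing more can be done
None
```

I tipped the brown carton over with shut fingers, pushing about 195 mm up its labelled side. Then I pressed the trigger button, let it come up and handed the job in at about 11 s of the 40 s allowed.

**Carton:** The scene and side views taken right after the fall show it flat, label up, roughly 20 mm or more inside the outer tape edges. I judged that margin by eye and did not measure the corners. The last side view shows it still flat, with the arm hiding its near-left corner.

**Button:** I pressed to about 6 mm of travel, where the vertical force rose to 10.4 N as it hit the stop. Afterwards the wrist depth reads its top at 52 mm, so it is up again.

**Other things:** The tape roll, small carton and scanner look unmoved in the side view. The gripper hangs free at a height of 0.23 m.

**Disagreements:** The cameras differed by up to 15 mm on the button's position across the bench, partly from rough pixel picks. For the carton's face, the wrist view and the fixed cameras were about 4–10 mm apart because the arm was still settling. Neither affected the result.

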